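# Unlock the sweet carousel, bring the tall jar to the front and hold it

## Task

The sweet carousel on the shop counter is locked: take the square key from its wooden stand, put it in the square socket of the carousel's lock screw, turn it a quarter turn anticlockwise (seen from above) and leave the key standing in the socket; do not drag the turntable round while it is still locked. Then grip the tall jar by the knob on its lid, turn the carousel until that jar stands squarely in line with the brass pointer on the foot, and finish still gripping the knob, holding the carousel still there. Leave the other things on the counter where they are.

Things in the scene. Friction and masses are not known exactly. Their poses are not given: they have to be found in the camera images.
- foot: fixed wooden foot of the carousel, a disc 210 mm across; origin at the middle of its underside on the counter, on the carousel's vertical axis. Its -x axis points along the brass pointer (the front), its +y axis to the lock screw, 176.5 mm from the axis. The pointer is a bar 12 mm wide, 20 mm high, out to 173 mm from the axis.
- carousel (a joint): angle of the wooden turntable (250 mm across, top at 44 mm) on its foot, rad, anticlockwise from above positive; 0 and every full turn: the tall jar is exactly at the pointer. No end stops, light friction (about 1 N at the jars), stays where it is left. Five jars stand evenly on it at radius 80 mm: one tall, four squat (68 mm across, up to 150 mm above the counter).
- tall_jar: the tall glass jar fixed on the turntable: 66 mm across, 125 mm tall with its wooden lid, its top centre carrying an upright round wooden knob 24 mm across and 45 mm tall. Origin at the centre of the jar's underside (44 mm above the counter, 80 mm from the carousel's axis).
- jar_knob (a point): middle of the tall jar's knob, where to grip it: 147.5 mm above the jar's underside, 191.5 mm above the counter; the lid's top is 22.5 mm below it
- front_spot (a point): point on the pointer's line where the centre of the tall jar's underside must come: 80 mm from the carousel's axis, 44 mm above the counter
- lock (a joint): angle of the lock screw, rad: about 0 locked, grows anticlockwise from above, end stop at 1.75. Stiff (0.25 N m), stays where it is left. Its dark cam finger (45 mm long, at rim height) points to the carousel and touches the rim at 0, and swings clear of it as the screw turns. It only catches lightly: a push on the jars would drag the locked turntable round, which must not happen.
- lock_socket (a point): centre of the mouth of the square socket in the lock screw's brass head (36 mm square block, its top 68 mm above the counter); it turns with the screw. The socket is 14 mm square, 18 mm deep, with a 2 mm chamfer, its sides along the point's x and y. Site z is up.
- key: loose steel key, about 150 g, upright. Origin at the centre of the lower end of its 12 mm square shank (sides along key x and y; thin collar 22 mm across at 60 to 66 mm); above it a flat wing 44 mm wide (along key x), 14 mm thick (along key y), 66 to 116 mm above the origin. Grip the wing across its thickness.
- stand: fixed wooden block 60 x 60 mm, 45 mm tall, with a 15 mm square hole 30 mm deep in which the key stands; origin at the centre of its underside; the key's lower end is 15 mm above the counter
- small_jar: bystander: small lidded glass jar, 56 mm across, 82 mm tall, origin under its centre
- tin: bystander: round aluminium tin, 67 mm across, 62 mm tall, origin under its centre
- dish: bystander: white bowl, 100 mm across, 35 mm tall, origin under its centre
- big_jar: bystander: broad glass jar, 84 mm across, 125 mm tall, origin under its centre
- books: bystander: two stacked books, 120 x 170 mm, 42 mm tall, origin under their centre
- scoop: bystander: small sweet scoop lying flat, 168 mm long, 22 mm tall, handle to its -x, origin underneath near where the handle meets the pan
Mind the look-alikes: they are no part of the job. Leave any orange, pink or purple look-alike of the key alone.

How it is judged:
By the outcome, as a careful person would: the job done as asked, in the order asked, and still so for the second after the job is handed in, while the arm keeps its last pose, push and grip.
It also fails if it takes over 64 s, if anything falls off the work surface, if the arm or the gripper's body presses on something with over 40 N, if the wrist force passes 120 N, or if a joint passes its speed limit or range.

## Robot

A 6-joint arm with a two-finger parallel gripper is mounted at the origin on the work surface. World frame = base frame: x ahead of the robot, y to its left, z up, the work surface at z = 0. Lengths are in mm, angles in rad, forces in N, time in s.
With the tool pointing down it reaches from about 300 to 775 mm from the base axis. Payload 14.6 kg.
Tool frame: the origin (TCP) lies midway between the tips of the shut fingers; the grasp point (between the pads) lies 19 mm behind it; z points along the fingers, y is the line along which they close (so a half turn about z gives the same grasp; the last joint's range is limited). The gripper opens to 94 mm and grips with 3 to 60 N. Pads are 16 mm wide; open, the fingers measure 119 mm over their backs; the gripper's body (75 mm by 177 mm) begins 78 mm behind the grasp point.
Start: joints at [-1.266, 0.3, 1.521, -0, 1.321, -0.067], TCP at [199.804, -512.414, 205.446] pointing down, gripper open.
Joint ranges: [-3.03, 3.03], [-0.79, 2.21], [0.23, 2.52], [-1.04, 4.18], [0, 3.07], [-2.55, 2.55]. Speed limits (rad/s): [2.22, 2.22, 2.57, 3.14, 3.14, 3.14].

## Interface

Orientations are given as [roll, pitch, yaw] about the fixed x, y, z axes, in that order (R = Rz(yaw) Ry(pitch) Rx(roll)).
In Python, from cell import * gives the robot as it stands. The module is installed in compiled form; this text tells all that it offers.
- The arm moves only by the tool servo_tool, never from a script. Its argument "motion" is a list of rows, each an object of numbers: "wx", "wy", "wz": the turn, a rotation vector about the tool's x, y, z in units of 2 rad (1.0 is 2 rad); "dx", "dy", "dz": the shift along the tool's x, y, z in units of 10 cm (1.0 is 10 cm); "fingers": the closure, from -1 (fully open) to 1 (shut). In form: [{"wx": .., "wy": .., "wz": .., "dx": .., "dy": .., "dz": .., "fingers": ..}, ...]. A call has 1 to 10 rows; each row is the pose to reach, as a shift and turn from the pose commanded when the call began, along the tool's axes at that moment; what a row does not reach only later rows make up. A row lasts 1/10 s, in which the tool goes at most 50 mm and 8.59 degrees, less where a joint would pass 70% of its speed; a pose out of reach is approached as far as the arm can. A call with a number of a shift or a turn outside -1 to 1 is refused whole. A call with a gripper value outside its range is refused whole. The fingers move at their own pace and stop on an object; "newtons" is the grip in N (left out, the last holds). Time passes only in rows, so rows that repeat a pose let the fingers close. It gives the time, the measured TCP pose, the force, the opening and the grip force at its end, in the units of the state.
- read_state(): the state, without advancing time (a new reading comes with each control period).
- camera(name): name is "scene" or "top"; returns a dict with "image" (384x512x3 uint8, red, green, blue), "fx", "fy", "cx", "cy" (pixels), "R" (3x3) and "t" (3): a world point X has camera coordinates R X + t. Camera axes: x right, y down, z forward; pixel columns grow to the right and rows downward; lengths in mm; the calibration is good to about 2 mm. A picture is of the moment at which its call begins. There is no depth.
- sign_off(): hands the job in; it is judged then, once.
Trained networks look in a picture, given as the dict that the camera call returned (one of the last four; its "shot" number tells which), for a name from the list of things; names that differ only in an ending like _2 or _b are one class to them, and where a whole thing is asked for, a point or a joint stands for the part that bears it (a point fixed in the world has none). Each returns a list of dicts, best first, with "conf" (0 to 1); they miss things now and then, are a little off and sometimes report something else, mostly with a low value. They report only what shows in the picture. A call takes as long as a camera call. They do not tell look-alikes from the thing itself.
- spot_in(query, picture): "location" ([column, row] in pixels, amid what is visible of it).
- trace(query, picture): "pixels" (384x512 bool, what is visible of it) and "location" ([column, row] in pixels, amid what is visible of it).
The state is a dict: "clock": time; "joints": joint angles; "qd": joint speeds; "effort": joint torques, N m; "eef_pos": TCP position; "eef_rot": TCP orientation; "wrist_force": force on the tool from outside, world axes, zero at the start; "moment": the same for the moment, N m; "finger_gap": finger opening in mm; "finger_force": force on a finger pad.
Only numpy, scipy, OpenCV 4.12 (cv2) and the standard library are available. Lean on these libraries where they do the work, as an engineer would, in place of code of your own. Each camera call takes 0.05 s, during which the arm holds its last target. There are 200 camera calls.

## Working session

There is one attempt and no reset: what is moved stays moved. The work goes in short steps, Python scripts to look and compute and a tool call to move; the robot and the scene stay as the last step left them, time stands still between calls to the robot, and variables do not carry over. Pictures are saved under pics/ and viewed, at most 10 in all, crops included, and the job is handed in when it is done.

Besides the shell and the picture viewer there is one more tool, called after ">>>" by a JSON object that holds its "op" and its "data". servo_tool: Moves the arm, as the interface text tells. Its arguments: {"type":"object","properties":{"motion":{"type":"array","items":{"type":"object","properties":{"wx":{"type":"number"},"wy":{"type":"number"},"wz":{"type":"number"},"dx":{"type":"number"},"dy":{"type":"number"},"dz":{"type":"number"},"fingers":{"type":"number"}}}},"newtons":{"type":"number"}},"required":["motion"]}

```bash
mkdir -p pics; cat > h.py <<'E'
from cell import *
import numpy as np, cv2
from scipy.spatial.transform import Rotation as Ro
def ray(p,px):
    R=np.array(p["R"]);t=np.array(p["t"]).ravel()
    d=R.T@np.array([(px[0]-p["cx"])/p["fx"],(px[1]-p["cy"])/p["fy"],1]);return -R.T@t,d
def onz(p,px,z):
    o,d=ray(p,px);return (o+d*(z-o[2])/d[2]).round(1)
def proj(p,X):
    c=(np.array(p["R"])@np.atleast_2d(X).T).T+np.array(p["t"]).ravel()
    return np.c_[p["fx"]*c[:,0]/c[:,2]+p["cx"],p["fy"]*c[:,1]/c[:,2]+p["cy"]]
def save(p,n,crop=None,s=1.5):
    im=p["image"][:,:,::-1]
    if crop: im=im[crop[1]:crop[3],crop[0]:crop[2]]
    cv2.imwrite(f"pics/{n}.png",cv2.resize(np.ascontiguousarray(im),None,fx=s,fy=s,interpolation=cv2.INTER_CUBIC))
E
python3 - <<'E'
from h import *
P={n:camera(n) for n in("scene","top")}
for n,p in P.items():
    save(p,n+"0"); print(n,p["fx"],ray(p,(256,192)))
    for q in["foot","carousel","tall_jar","jar_knob","lock","lock_socket","key","stand","small_jar","tin","dish","big_jar","books","scoop"]:
        print(q,[(np.round(d["location"],1).tolist(),round(d["conf"],2)) for d in spot_in(q,p)[:4]])
print(read_state())
E
```

```text
scene 419.24255989728925 (array([1094.66423152,  590.38237556,  820.2499345 ]), array([-0.54952972, -0.55220437, -0.62714352]))
foot [([245.5, 241.4], 0.93)]
carousel [([238.0, 233.3], 0.95), ([377.5, 254.2], 0.4), ([243.4, 238.4], 0.31)]
tall_jar [([243.5, 240.8], 0.65)]
jar_knob [([246.8, 240.9], 0.68), ([173.5, 165.3], 0.47)]
lock [([293.0, 267.1], 0.61)]
lock_socket [([294.8, 267.9], 0.81)]
key [([190.3, 163.3], 0.72), ([214.6, 157.1], 0.59), ([245.5, 140.1], 0.48)]
stand [([192.9, 183.2], 0.92), ([247.9, 176.8], 0.59)]
small_jar [([250.5, 174.3], 0.58), ([290.2, 267.6], 0.34), ([237.1, 236.8], 0.21)]
tin [([149.2, 208.3], 0.53)]
dish [([375.0, 252.3], 0.63), ([293.7, 270.9], 0.5)]
big_jar [([343.7, 334.7], 0.65)]
books [([131.5, 187.7], 0.73)]
scoop [([174.0, 165.0], 0.7), ([343.9, 335.6], 0.59), ([132.7, 188.9], 0.3)]
top 463.95341464644326 (array([ 1.96484123e+02, -3.32754727e-01,  1.63461429e+03]), array([ 0.1951811 , -0.00260496, -0.98078699]))
foot [([251.6, 176.7], 0.65), ([231.9, 163.0], 0.55)]
carousel [([254.4, 174.0], 0.95)]
tall_jar [([229.3, 158.0], 0.96)]
jar_knob [
[... 394 characters left out ...]
.3, 205.3], 0.66)]
{'clock': 1.5, 'joints': array([-1.26558184e+00,  2.99934396e-01,  1.52104464e+00, -1.22448118e-06,
        1.32070344e+00, -6.65806465e-02]), 'qd': array([ 0.00052708,  0.00031414, -0.00014055, -0.0004964 , -0.00077346,
        0.00019792]), 'effort': array([ 3.62294702e-05, -5.31658566e+01, -3.52915192e+01,  7.08090118e-02,
        2.12918030e-02, -9.04995971e-06]), 'eef_pos': array([ 199.80651553, -512.39078501,  205.40780218]), 'eef_rot': array([-3.14150294e+00, -4.79271706e-06,  3.71795440e-01]), 'wrist_force': array([-0.19746656,  0.88791617, -0.01953263]), 'moment': array([ 0.03143623, -0.00569423,  0.03028895]), 'finger_force': 0.0, 'finger_gap': 94.01656398264234}
```

View pics/scene0.png

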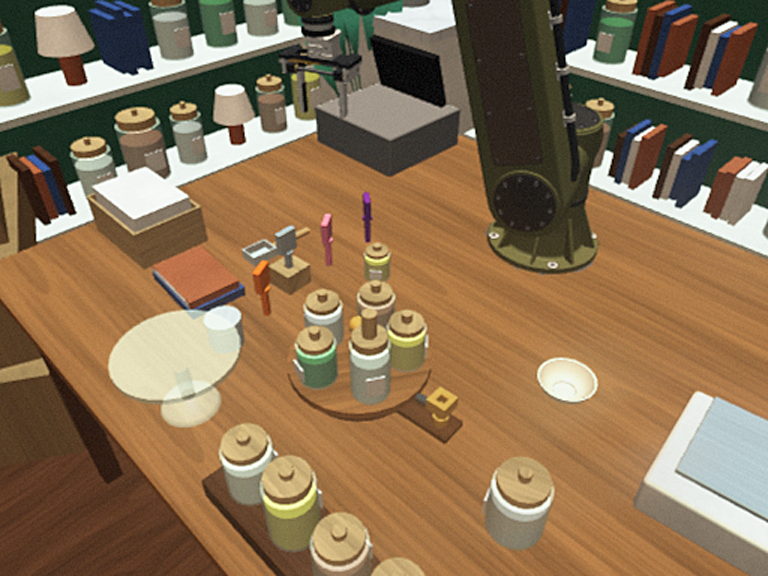

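View pics/top0.png

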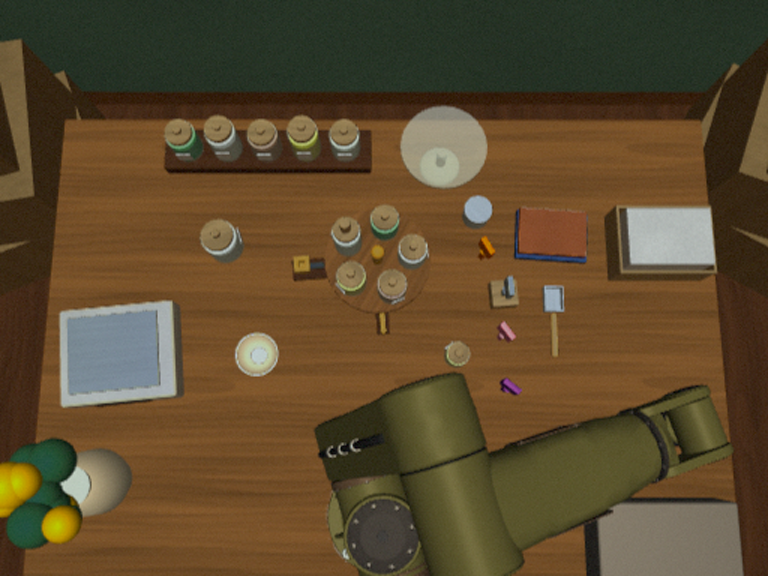

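```bash
cat > comp.py <<'E'
from h import *
def comp(crops,n,W=400,H=300):
    out=[]
    for p,(x,y,w) in crops:
        h=int(w*H/W); im=p["image"][y:y+h,x:x+w,::-1]
        out.append(cv2.resize(np.ascontiguousarray(im),(W,H),interpolation=cv2.INTER_CUBIC))
    r=[np.hstack(out[i:i+2]) for i in range(0,len(out),2)]
    cv2.imwrite(f"pics/{n}.png",np.vstack(r))
E
python3 - <<'E'
from comp import *
import pickle
P={n:camera(n) for n in("scene","top")}
pickle.dump({k:{a:v[a] for a in v} for k,v in P.items()},open("p0.pkl","wb"))
s,t=P["scene"],P["top"]
comp([(t,(190,165,40)),(t,(322,178,40)),(s,(255,240,80)),(s,(160,140,80))],"c1")
T={}
for n,p in P.items():
    for q in["stand","key","lock","carousel","jar_knob","lock_socket","foot","tall_jar"]:
        T[n,q]=[(d["conf"],d["location"],d["pixels"]) for d in trace(q,p)[:4]]
        print(n,q,[(round(c,2),np.round(l,1).tolist(),int(m.sum())) for c,l,m in T[n,q]])
pickle.dump(T,open("t0.pkl","wb"))
E
```

```text
scene stand [(0.88, [194.0, 182.1], 480), (0.18, [192.1, 161.5], 263)]
scene key [(0.78, [175.7, 188.9], 255), (0.65, [189.7, 163.3], 277), (0.56, [215.0, 156.2], 163), (0.56, [242.9, 141.9], 135)]
scene lock [(0.89, [290.8, 267.5], 327)]
scene carousel [(0.78, [239.4, 235.8], 6715)]
scene jar_knob [(0.83, [245.1, 242.4], 1477), (0.26, [152.6, 210.3], 195)]
scene lock_socket [(0.71, [293.6, 269.3], 319)]
scene foot [(0.91, [244.3, 240.4], 7641), (0.32, [294.3, 272.0], 387)]
scene tall_jar [(0.75, [241.7, 238.4], 1407)]
top stand [(0.79, [331.9, 202.2], 255)]
top key [(0.67, [337.4, 259.2], 97), (0.64, [341.7, 194.1], 107), (0.56, [253.6, 178.5], 4475), (0.54, [323.6, 168.3], 112)]
top lock [(0.45, [201.1, 176.5], 162)]
top carousel [(0.83, [251.1, 174.1], 3933)]
top jar_knob [(0.94, [233.4, 160.6], 442)]
top lock_socket [(0.44, [202.0, 173.5], 132)]
top foot [(0.74, [252.3, 176.3], 4383)]
top tall_jar [(0.75, [230.9, 157.2], 461), (0.6, [315.0, 141.1], 346)]
```

View pics/c1.png

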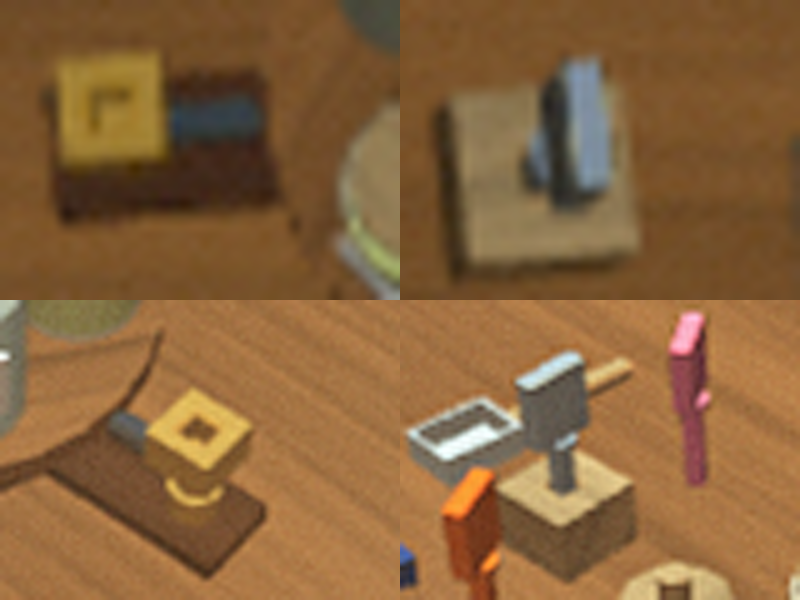

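```bash
cat > fit.py <<'E'
from h import *
import pickle
from scipy.optimize import least_squares
def sq(hx,hy,z): return np.array([[hx,hy,z],[hx,-hy,z],[-hx,-hy,z],[-hx,hy,z]])
def place(v,M): return (Ro.from_euler("z",v[2]).as_matrix()@M.T).T+np.array([v[0],v[1],0])
def fit(obs,v0,fixz=False):
    # obs: list of (p, model pts, pixels)
    f=lambda v:np.concatenate([((proj(p,place(v,M))-np.array(u))).ravel() for p,M,u in obs])
    r=least_squares(f,v0,loss="soft_l1"); return r.x,f(r.x).reshape(-1,2)
def pk(x,y,s,ox,oy,px,py): return [(x-ox+.5)/s-.5+px,(y-oy+.5)/s-.5+py]
E
python3 - <<'E'
from fit import *
P=pickle.load(open("p0.pkl","rb"));s,t=P["scene"],P["top"]
print("cx",s["cx"],s["cy"],t["cx"],t["cy"])
A=lambda L:[pk(x,y,10,0,0,190,165) for x,y in L]
B=lambda L:[pk(x,y,10,400,0,322,178) for x,y in L]
C=lambda L:[pk(x,y,5,0,300,255,240) for x,y in L]
D=lambda L:[pk(x,y,5,400,300,160,140) for x,y in L]
def order(p,M,v,u):
    q=proj(p,place(v,M)); u=np.array(u); q0=q-q.mean(0); u0=u-u.mean(0)
    return u[[np.argmin(np.linalg.norm(u0-a,axis=1)) for a in q0]]
def run(name,M,z,ut,us,yaw,Mt=None):
    c=onz(t,np.mean(ut,0),z) if ut else None
    c2=onz(s,np.mean(us,0),z) if us else None
    print(name,"top only",c,"scene only",c2)
    v0=[(c if c is not None else c2)[0],(c if c is not None else c2)[1],yaw]
    ob=[(p,M,order(p,M,v0,u)) for p,u in((t,ut),(s,us)) if u]
    v,r=fit(ob,v0); print(v.round(3),r.round(2).tolist())
    for o in ob: print("  single",fit([o],v0)[0].round(3))
    return v
run("head",sq(18,18,68),68,A([(58,57),(163,50),(166,160),(62,168)]),C([(198,388),(252,430),(205,472),(150,432)]),0.05)
run("wing",sq(22,7,131),131,B([(565,60),(603,58),(610,190),(572,193)]),D([(518,383),(573,352),(583,360),(528,392)]),1.6)
run("stand",sq(30,30,45),45,B([(447,95),(618,88),(637,250),(468,265)]),D([(497,488),(567,452),(635,487),(562,527)]),0.1)
# squares of base plate etc; carousel mask
T=pickle.load(open("t0.pkl","rb"))
th=np.linspace(0,2*np.pi,73)[:-1]
for n,q in(("top","carousel"),("scene","carousel"),("top","jar_knob"),("top","tall_jar")):
    m=T[n,q][0][2].astype(np.uint8); c=cv2.findContours(m,0,1)[0]; c=max(c,key=len)[:,0]
    print(n,q,cv2.fitEllipse(c),onz(P[n],cv2.fitEllipse(c)[0],44))
# pointer & knob crop
from comp import comp
comp([(t,(200,140,100)),(t,(222,147,20)),(s,(190,195,110)),(t,(245,205,20))],"c2")
E
```

```text
cx 256.9899261957825 198.1616031165028 255.36828609461787 195.06768485034067
head top only [566.7 186.9  68. ] scene only [565.7 188.6  68. ]
[5.65886e+02 1.87881e+02 3.00000e-02] [[-0.07, 0.5], [-0.21, 0.9], [-0.41, 0.02], [-0.42, -0.49], [0.04, -0.02], [-0.83, -0.2], [-0.68, 0.3], [0.34, -0.25]]
  single [5.66711e+02 1.86934e+02 6.10000e-02]
  single [5.65484e+02 1.88440e+02 1.00000e-02]
wing top only [ 502.4 -283.2  131. ] scene only [ 503.3 -281.1  131. ]
[ 502.398 -282.408    2.679] [[0.48, 0.01], [-2.68, 11.45], [-0.95, -0.01], [2.2, -11.36], [0.3, -0.48], [1.3, 2.01], [-0.49, 0.04], [-1.38, -2.49]]
  single [ 502.411 -283.198    2.562]
  single [ 502.802 -281.455    2.867]
stand top only [ 502.4 -283.    45. ] scene only [ 502.9 -280.9   45. ]
[ 5.02154e+02 -2.82466e+02  7.20000e-02] [[-0.03, 0.21], [-0.08, -0.28], [-0.14, 0.36], [-0.41, 0.06], [-0.15, 0.43], [-0.35, 0.35], [0.16, -1.05], [-0.26, -0.58]]
  single [ 5.02494e+02 -2.83048e+02  7.70000e-02]
  single [ 5.02335e+02 -2.81444e+02  6.60000e-02]
top carousel ((251.19837951660156, 173.38710021972656), (69.2311019897461, 70.72796630859375), 142.11033630371094) [579.9  12.4  44. ]
scene carousel ((238.58316040039062, 236.35525512695312), (88.63797760009766, 96.39915466308594), 85.93096923828125) [577.1   5.9  44. ]
top jar_knob ((231.0076904296875, 157.85281372070312), (19.559688568115234, 26.72328758239746), 169.25030517578125) [636.4  84.1  44. ]
top tall_jar ((230.90101623535156, 157.3612518310547), (20.520017623901367, 26.61887550354004), 168.65072631835938) [638.2  84.5  44. ]
```

View pics/c2.png

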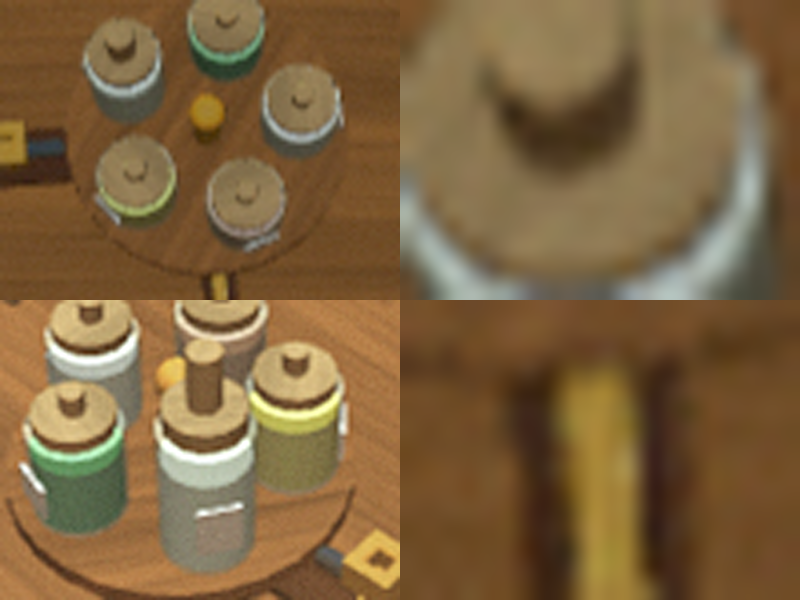

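The scene and top views agree. The grey key in its stand is at scene px (190,163) and top px (336,194). The lock head is at scene (294,269) and top (201,175). The tall jar's knob is at scene (246,212), and the pointer is at top (254.5,214). The key stands at about (502.3, -282.3) with yaw 0.05, and the lock is at about (566, 187.9) with yaw 0.05. I'm moving to the key now.

>>> {"op": "servo_tool", "data": {"motion": [{"dx":0.5,"dy":-0.145,"fingers":-0.2},{"dx":1.0,"dy":-0.29,"fingers":-0.2},{"dx":1.0,"dy":-0.29,"fingers":-0.2}], "newtons": 30}}

```text
schema error: expected keys wx, wy, wz, dx, dy, dz, fingers
```

>>> {"op": "servo_tool", "data": {"motion": [{"dx":0.5,"dy":-0.145,"fingers":-0.2},{"dx":1.0,"dy":-0.29,"fingers":-0.2},{"dx":1.0,"dy":-0.29,"fingers":-0.2}]}}

```text
schema error: expected keys wx, wy, wz, dx, dy, dz, fingers
```

>>> {"op": "servo_tool", "data": {"motion": [{"dx":0.5,"dy":-0.145,"fingers":-0.2},{"dx":1.0,"dy":-0.29,"fingers":-0.2},{"dx":1.0,"dy":-0.29,"fingers":-0.2}]}}

```text
schema error: expected keys wx, wy, wz, dx, dy, dz, fingers
```

>>> {"op": "servo_tool", "data": {"motion": [{"wx":0,"wy":0,"wz":0,"dx":0.5,"dy":-0.145,"dz":0,"fingers":-0.2},{"wx":0,"wy":0,"wz":0,"dx":1.0,"dy":-0.29,"dz":0,"fingers":-0.2},{"wx":0,"wy":0,"wz":0,"dx":1.0,"dy":-0.29,"dz":0,"fingers":-0.2}], "newtons": 30}}

```text
clock: 2.7
eef_pos: [285.5, -446.5, 205.6]
eef_rot: [3.142, -0.001, 0.375]
wrist_force: [-0.2, 0.1, 0.6]
finger_gap: 73.7
finger_force: 0.0
```

>>> {"op": "servo_tool", "data": {"motion": [{"wx":0,"wy":0,"wz":0,"dx":0.5,"dy":-0.145,"dz":0,"fingers":-0.2},{"wx":0,"wy":0,"wz":0,"dx":1.0,"dy":-0.29,"dz":0,"fingers":-0.2},{"wx":0,"wy":0,"wz":0,"dx":1.0,"dy":-0.29,"dz":0,"fingers":-0.2}]}}

```text
clock: 3.0
eef_pos: [367.9, -383.2, 205.5]
eef_rot: [3.142, -0.001, 0.376]
wrist_force: [0.5, -0.6, -0.6]
finger_gap: 57.0
finger_force: 0.0
```

>>> {"op": "servo_tool", "data": {"motion": [{"wx":0,"wy":0,"wz":0,"dx":0.5,"dy":-0.145,"dz":0,"fingers":-0.2},{"wx":0,"wy":0,"wz":0,"dx":1.0,"dy":-0.29,"dz":0,"fingers":-0.2},{"wx":0,"wy":0,"wz":0,"dx":1.0,"dy":-0.29,"dz":0,"fingers":-0.2}]}}

```text
clock: 3.3
eef_pos: [450.3, -320.1, 205.3]
eef_rot: [-3.141, -0.0, 0.375]
wrist_force: [0.5, 0.1, -0.6]
finger_gap: 56.1
finger_force: 0.0
```

>>> {"op": "servo_tool", "data": {"motion": [{"wx":0,"wy":0,"wz":0.06,"dx":0.35,"dy":-0.1,"dz":0,"fingers":-0.2},{"wx":0,"wy":0,"wz":0.12,"dx":0.654,"dy":-0.175,"dz":0.2,"fingers":-0.2},{"wx":0,"wy":0,"wz":0.16,"dx":0.654,"dy":-0.175,"dz":0.4,"fingers":-0.2},{"wx":0,"wy":0,"wz":0.16,"dx":0.654,"dy":-0.175,"dz":0.5,"fingers":-0.2},{"wx":0,"wy":0,"wz":0.16,"dx":0.654,"dy":-0.175,"dz":0.5,"fingers":-0.2}]}}

```text
clock: 3.8
eef_pos: [501.2, -282.9, 154.3]
eef_rot: [-3.14, 0.002, 0.053]
wrist_force: [0.0, -0.2, 0.3]
finger_gap: 56.2
finger_force: 0.0
```

>>> {"op": "servo_tool", "data": {"motion": [{"wx":0,"wy":0,"wz":0,"dx":0.01,"dy":0,"dz":0.35,"fingers":-0.2},{"wx":0,"wy":0,"wz":0,"dx":0.01,"dy":0,"dz":0.65,"fingers":-0.2},{"wx":0,"wy":0,"wz":0,"dx":0.01,"dy":0,"dz":0.65,"fingers":-0.2},{"wx":0,"wy":0,"wz":0,"dx":0.01,"dy":0,"dz":0.65,"fingers":1},{"wx":0,"wy":0,"wz":0,"dx":0.01,"dy":0,"dz":0.65,"fingers":1},{"wx":0,"wy":0,"wz":0,"dx":0.01,"dy":0,"dz":0.65,"fingers":1},{"wx":0,"wy":0,"wz":0,"dx":0.01,"dy":0,"dz":0.65,"fingers":1},{"wx":0,"wy":0,"wz":0,"dx":0.01,"dy":0,"dz":0.65,"fingers":1}], "newtons": 45}}

```text
clock: 4.6
eef_pos: [503.4, -282.4, 91.0]
eef_rot: [3.141, -0.001, 0.052]
wrist_force: [0.3, 0.3, -0.2]
finger_gap: 20.1
finger_force: 0.0
```

>>> {"op": "servo_tool", "data": {"motion": [{"wx":0,"wy":0,"wz":0,"dx":0,"dy":0,"dz":0,"fingers":1},{"wx":0,"wy":0,"wz":0,"dx":0,"dy":0,"dz":0,"fingers":1},{"wx":0,"wy":0,"wz":0,"dx":0,"dy":0,"dz":0,"fingers":1}]}}

```text
clock: 4.9
eef_pos: [503.4, -282.3, 90.8]
eef_rot: [3.141, -0.0, 0.052]
wrist_force: [0.1, 0.4, 3.3]
finger_gap: 13.4
finger_force: 45.0
```

```bash
python3 - <<'E'
from h import *
import pickle
s=read_state();print(s["clock"],s["eef_pos"],s["eef_rot"],s["wrist_force"],s["moment"],s["finger_gap"],s["finger_force"])
p=camera("scene"); save(p,"g",(140,100,260,190),6); pickle.dump(p,open("pg.pkl","wb"))
P=pickle.load(open("p0.pkl","rb"))
d=np.abs(p["image"].astype(int)-P["scene"]["image"]).sum(2)
print(proj(p,[[502.4,-282.3,131],[502.4,-282.3,15]]))
E
```

```text
4.9 [ 503.44204415 -282.2832826    90.76062566] [ 3.14138695e+00 -4.09953723e-04  5.18818295e-02] [0.07595571 0.3954428  3.33547599] [ 0.26423607  0.041482   -0.0123201 ] 13.403924729582085 44.99630391597748
[[189.68406536 153.67366194]
 [193.41267192 184.73096722]]
```

View pics/g.png

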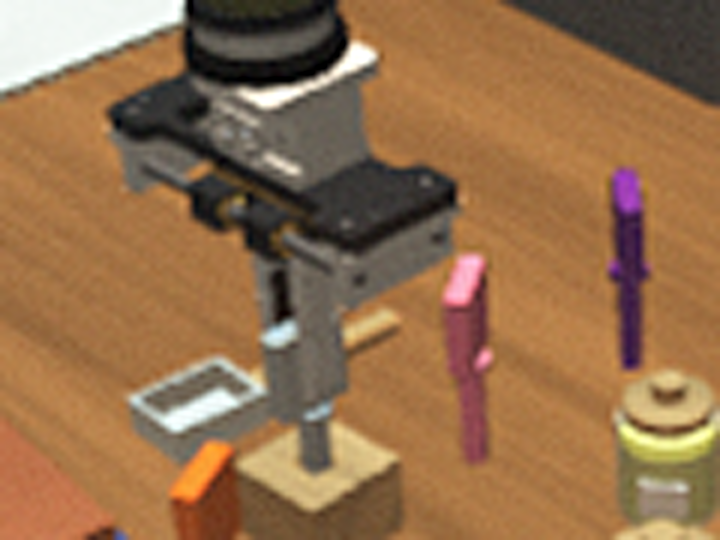

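The key is gripped (gap about 13.4 mm, 45 N), upright in the stand at scene px (192,165). Next I lift it and carry it over to the lock.

>>> {"op": "servo_tool", "data": {"motion": [{"wx":0,"wy":0,"wz":0,"dx":0,"dy":0,"dz":-0.25,"fingers":1},{"wx":0,"wy":0,"wz":0,"dx":0,"dy":0,"dz":-0.6,"fingers":1},{"wx":0,"wy":0,"wz":0,"dx":0,"dy":0,"dz":-1.0,"fingers":1}]}}

```text
clock: 5.25
eef_pos: [502.6, -281.9, 190.4]
eef_rot: [-3.14, 0.002, 0.052]
wrist_force: [0.3, -0.4, -2.2]
finger_gap: 13.7
finger_force: 45.0
```

>>> {"op": "servo_tool", "data": {"motion": [{"wx":0,"wy":0,"wz":0,"dx":0,"dy":0,"dz":-0.5,"fingers":1},{"wx":0,"wy":0,"wz":0,"dx":0,"dy":0,"dz":-0.8,"fingers":1},{"wx":0,"wy":0,"wz":0,"dx":0,"dy":0,"dz":-0.8,"fingers":1}]}}

```text
clock: 5.55
eef_pos: [504.1, -282.9, 274.7]
eef_rot: [3.138, -0.005, 0.052]
wrist_force: [-0.6, -0.1, -2.7]
finger_gap: 14.2
finger_force: 45.0
```

>>> {"op": "servo_tool", "data": {"motion": [{"wx":0,"wy":0,"wz":0,"dx":0.08,"dy":-0.4,"dz":0,"fingers":1},{"wx":0,"wy":0,"wz":0,"dx":0.175,"dy":-0.8,"dz":0,"fingers":1},{"wx":0,"wy":0,"wz":0,"dx":0.175,"dy":-0.933,"dz":0,"fingers":1}]}}

```text
clock: 5.85
eef_pos: [516.0, -185.3, 268.9]
eef_rot: [-3.14, 0.002, 0.054]
wrist_force: [0.8, -0.1, -2.5]
finger_gap: 13.9
finger_force: 45.0
```

>>> {"op": "servo_tool", "data": {"motion": [{"wx":0,"wy":0,"wz":0,"dx":0.08,"dy":-0.4,"dz":0,"fingers":1},{"wx":0,"wy":0,"wz":0,"dx":0.175,"dy":-0.8,"dz":0,"fingers":1},{"wx":0,"wy":0,"wz":0,"dx":0.175,"dy":-0.933,"dz":0,"fingers":1}]}}

```text
clock: 6.15
eef_pos: [528.6, -91.6, 269.2]
eef_rot: [-3.141, 0.002, 0.054]
wrist_force: [0.8, 0.2, -1.2]
finger_gap: 13.9
finger_force: 45.0
```

>>> {"op": "servo_tool", "data": {"motion": [{"wx":0,"wy":0,"wz":0,"dx":0.08,"dy":-0.4,"dz":0,"fingers":1},{"wx":0,"wy":0,"wz":0,"dx":0.175,"dy":-0.8,"dz":0,"fingers":1},{"wx":0,"wy":0,"wz":0,"dx":0.175,"dy":-0.933,"dz":0,"fingers":1}]}}

```text
clock: 6.45
eef_pos: [541.2, 2.1, 269.3]
eef_rot: [-3.141, 0.001, 0.054]
wrist_force: [-0.3, 0.3, -1.7]
finger_gap: 13.7
finger_force: 45.0
```

>>> {"op": "servo_tool", "data": {"motion": [{"wx":0,"wy":0,"wz":0,"dx":0.08,"dy":-0.4,"dz":0,"fingers":1},{"wx":0,"wy":0,"wz":0,"dx":0.175,"dy":-0.8,"dz":0,"fingers":1},{"wx":0,"wy":0,"wz":0,"dx":0.175,"dy":-0.933,"dz":0,"fingers":1}]}}

```text
clock: 6.75
eef_pos: [553.9, 95.9, 269.4]
eef_rot: [-3.142, 0.001, 0.054]
wrist_force: [0.8, -0.5, -1.8]
finger_gap: 13.9
finger_force: 45.0
```

>>> {"op": "servo_tool", "data": {"motion": [{"wx":0,"wy":0,"wz":0,"dx":0.08,"dy":-0.4,"dz":0,"fingers":1},{"wx":0,"wy":0,"wz":0,"dx":0.175,"dy":-0.8,"dz":0,"fingers":1},{"wx":0,"wy":0,"wz":0,"dx":0.175,"dy":-0.933,"dz":0,"fingers":1},{"wx":0,"wy":0,"wz":0,"dx":0.175,"dy":-0.933,"dz":0,"fingers":1}]}}

```text
clock: 7.15
eef_pos: [566.3, 188.4, 269.5]
eef_rot: [3.141, 0.001, 0.053]
wrist_force: [-0.0, 0.5, -1.4]
finger_gap: 13.6
finger_force: 45.0
```

>>> {"op": "servo_tool", "data": {"motion": [{"wx":0,"wy":0,"wz":0,"dx":0,"dy":0,"dz":0.4,"fingers":1},{"wx":0,"wy":0,"wz":0,"dx":0,"dy":0,"dz":0.8,"fingers":1},{"wx":0,"wy":0,"wz":0,"dx":0,"dy":0,"dz":1.0,"fingers":1}]}}

```text
clock: 7.45
eef_pos: [565.3, 185.6, 166.9]
eef_rot: [3.14, 0.004, 0.05]
wrist_force: [0.0, -0.2, -1.3]
finger_gap: 13.9
finger_force: 45.0
```

>>> {"op": "servo_tool", "data": {"motion": [{"wx":0,"wy":0,"wz":0,"dx":0,"dy":0,"dz":0.1,"fingers":1},{"wx":0,"wy":0,"wz":0,"dx":0,"dy":0,"dz":0.1,"fingers":1},{"wx":0,"wy":0,"wz":0,"dx":0,"dy":0,"dz":0.1,"fingers":1}]}}

```text
clock: 7.75
eef_pos: [567.1, 187.5, 161.8]
eef_rot: [-3.141, -0.002, 0.051]
wrist_force: [-0.9, 0.1, -1.5]
finger_gap: 13.8
finger_force: 45.0
```

```bash
python3 - <<'E'
from comp import *
import pickle
s=read_state();print(s["clock"],s["eef_pos"],s["eef_rot"],s["wrist_force"],s["finger_gap"])
P={n:camera(n) for n in("scene","top")}; pickle.dump(P,open("p1.pkl","wb"))
s,t=P["scene"],P["top"]
comp([(s,(265,225,60)),(t,(190,160,40))],"h1",400,300)
K=np.array([[566,187.9,68],[566,187.9,82],[566,187.9,142],[566,187.9,198]])
print(proj(s,K).round(1).tolist(),proj(t,K).round(1).tolist())
E
```

```text
7.75 [567.13826568 187.5093619  161.802237  ] [-3.14134269e+00 -1.76384513e-03  5.11316115e-02] [-0.87495329  0.08974973 -1.4868778 ] 13.821005468526234
[[294.5, 265.6], [294.9, 261.6], [296.5, 243.6], [298.1, 225.4]] [[200.5, 175.6], [200.0, 174.7], [197.9, 170.5], [195.8, 166.2]]
```

View pics/h1.png

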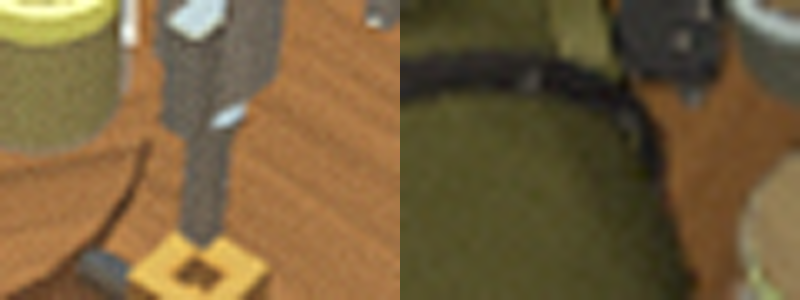

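```bash
python3 - <<'E'
from fit import *
P=pickle.load(open("p1.pkl","rb"));s=P["scene"]
inv=lambda q:np.c_[(q[:,0]-265+.5)*400/60-.5,(q[:,1]-225+.5)*300/45-.5].round(0).tolist()
for z in(85,):
  for nm,M in(("bot",sq(6,6,z)),("col",sq(11,11,z+60)),("colt",sq(11,11,z+66)),("wingb",sq(22,7,z+66)),("wingt",sq(22,7,z+116))):
    print(nm,inv(proj(s,place([566,187.9,.05],M))))
print("head",inv(proj(s,place([566,187.9,.05],sq(18,18,68)))),inv(proj(s,place([566,187.9,.05],sq(7,7,68)))))
im=s["image"][225:270,265:325].astype(int)
print(im[:,:,0][30:40,20:40]); print((im[:,:,0]-im[:,:,2])[30:40,20:40])
E
```

```text
bot [[205.0, 259.0], [178.0, 242.0], [200.0, 223.0], [227.0, 240.0]]
col [[219.0, 154.0], [167.0, 122.0], [208.0, 88.0], [259.0, 119.0]]
colt [[220.0, 142.0], [168.0, 109.0], [209.0, 75.0], [261.0, 106.0]]
wingb [[190.0, 154.0], [157.0, 133.0], [238.0, 64.0], [271.0, 83.0]]
wingt [[199.0, 44.0], [164.0, 24.0], [248.0, -45.0], [283.0, -26.0]]
head [[208.0, 330.0], [128.0, 276.0], [191.0, 220.0], [271.0, 271.0]] [[203.0, 295.0], [172.0, 275.0], [196.0, 252.0], [228.0, 273.0]]
[[163 170 164 173 169 165 153 124 107 103 108 108 101 112 143 166 165 163
  166 167]
 [176 164 166 171 176 172 154 114 105 109 114 107  98 121 156 167 156 159
  161 170]
 [174 171 164 162 166 172 153 119 104 110 113 113 101 129 167 165 162 155
  159 163]
 [172 176 175 171 159 168 147 114 100 108 108 102  98 128 153 169 162 165
  164 160]
 [168 168 174 174 171 177 165 114  99 108 111 104  96 125 153 162 168 168
  162 162]
 [181 166 170 167 179 211 218 165 113 101 100  98 138 170 164 153 161 167
  166 163]
 [182 177 170 170 206 226 238 221 176 130 103 142 212 236 207 178 161 160
  160 171]
 [178 181 177 204 226 225 
[... 380 characters left out ...]
  92  93
   93  92]
 [103 101  94  98  99 105  85  36  21  28  30  28  24  53  94  96  95  94
   93  96]
 [ 99 104  99  98  95 100  73  30  22  27  25  25  22  57  93  99  97  97
   92  92]
 [ 98  98 103 101  97 107  83  36  19  24  28  25  21  50  90  95  95  97
   99  94]
 [103  97  99  98 103 127 123  76  24  23  25  23  58  97  97  90  96  93
   97  91]
 [107 102  96 103 118 137 139 130  85  49  23  57 119 136 123 103  92  93
   95  96]
 [104 102 104 121 127 131 134 140 137 108  87 120 137 135 131 127 116 102
   96  91]
 [110 114 124 132 130 130 136 137 125 115 139 144 140 132 130 129 128 124
  109  95]
 [110 130 132 131 128 137 141 124  83  70  94 126 144 138 133 129 130 133
  130 120]]
```

```bash
python3 - <<'E'
from fit import *
from comp import comp
p1=pickle.load(open("p1.pkl","rb"))["scene"];pg=pickle.load(open("pg.pkl","rb"))
c=camera("scene");st=read_state();print(st["eef_pos"],st["eef_rot"]);pickle.dump(c,open("p2.pkl","wb"))
def draw(p,parts,crop,W=400,H=300):
    x,y,w=crop;h=int(w*H/W);k=W/w
    im=cv2.resize(np.ascontiguousarray(p["image"][y:y+h,x:x+w,::-1]),(W,H),interpolation=cv2.INTER_CUBIC)
    for v,M,col in parts:
        q=proj(p,place(v,M)); q=np.c_[(q[:,0]-x+.5)*k-.5,(q[:,1]-y+.5)*k-.5]
        cv2.polylines(im,[q.round().astype(int)],True,col,1)
    return im
def parts(v,zb,tz):
    f=[]
    for M in(sq(6,6,zb),sq(11,11,zb+60),sq(22,7,zb+66),sq(22,7,zb+116)): f.append((v,M,(255,255,0)))
    for sgn in(1,-1):
        M=sq(8,6.25,tz)+[0,sgn*13.25,0]; f.append((v,M,(0,0,255)))
    return f
a=draw(pg,parts([502.5,-282.3,.052],15,90.8)+[([502.2,-282.4,.07],sq(30,30,45),(0,255,0))],(160,125,60))
e=st["eef_pos"]
b=draw(c,parts([e[0]-.6,e[1],.052],e[2]-75.8,e[2])+[([566,187.9,.05],sq(18,18,68),(0,255,0)),([566,187.9,.05],sq(7,7,68),(0,255,0))],(265,225,60))
cv2.imwrite("pics/ov.png",np.hstack([a,b]))
E
```

```text
[567.02627496 188.05619331 161.8027641 ] [-3.14117727e+00 -2.07643263e-03  5.16987641e-02]
```

View pics/ov.png

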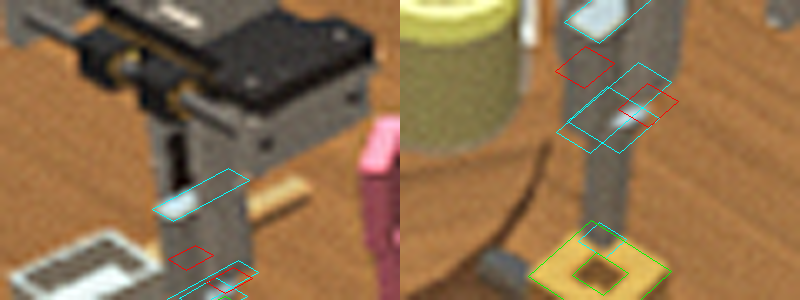

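The overlay shows the key (tip at panel (605,247)) sitting over the socket within 1–2 mm, with the head outline (green) matching. I'll descend gently and watch the force.

>>> {"op": "servo_tool", "data": {"motion": [{"wx":0,"wy":0,"wz":0,"dx":0,"dy":0,"dz":0.06,"fingers":1},{"wx":0,"wy":0,"wz":0,"dx":0,"dy":0,"dz":0.12,"fingers":1},{"wx":0,"wy":0,"wz":0,"dx":0,"dy":0,"dz":0.15,"fingers":1},{"wx":0,"wy":0,"wz":0,"dx":0,"dy":0,"dz":0.17,"fingers":1},{"wx":0,"wy":0,"wz":0,"dx":0,"dy":0,"dz":0.19,"fingers":1},{"wx":0,"wy":0,"wz":0,"dx":0,"dy":0,"dz":0.2,"fingers":1},{"wx":0,"wy":0,"wz":0,"dx":0,"dy":0,"dz":0.2,"fingers":1}]}}

```text
clock: 8.6
eef_pos: [566.5, 188.2, 140.4]
eef_rot: [3.142, 0.0, 0.052]
wrist_force: [0.0, -0.5, -1.8]
finger_gap: 13.9
finger_force: 45.0
```

>>> {"op": "servo_tool", "data": {"motion": [{"wx":0,"wy":0,"wz":0,"dx":0,"dy":0,"dz":0.02,"fingers":1},{"wx":0,"wy":0,"wz":0,"dx":0,"dy":0,"dz":0.04,"fingers":1},{"wx":0,"wy":0,"wz":0,"dx":0,"dy":0,"dz":0.06,"fingers":1},{"wx":0,"wy":0,"wz":0,"dx":0,"dy":0,"dz":0.06,"fingers":1}]}}

```text
clock: 9.0
eef_pos: [566.4, 188.1, 134.1]
eef_rot: [3.142, 0.0, 0.052]
wrist_force: [0.7, -0.4, -1.9]
finger_gap: 13.9
finger_force: 45.0
```

>>> {"op": "servo_tool", "data": {"motion": [{"wx":0,"wy":0,"wz":0,"dx":0,"dy":0,"dz":0.02,"fingers":1},{"wx":0,"wy":0,"wz":0,"dx":0,"dy":0,"dz":0.04,"fingers":1},{"wx":0,"wy":0,"wz":0,"dx":0,"dy":0,"dz":0.06,"fingers":1},{"wx":0,"wy":0,"wz":0,"dx":0,"dy":0,"dz":0.07,"fingers":1},{"wx":0,"wy":0,"wz":0,"dx":0,"dy":0,"dz":0.07,"fingers":1}]}}

```text
clock: 9.5
eef_pos: [566.5, 188.1, 127.2]
eef_rot: [3.142, 0.0, 0.052]
wrist_force: [0.1, -0.6, -2.0]
finger_gap: 13.8
finger_force: 45.0
```

```bash
python3 - <<'E'
from comp import *
import pickle
s=read_state();print(s["clock"],s["eef_pos"],s["wrist_force"],s["moment"])
c=camera("scene");pickle.dump(c,open("p3.pkl","wb"));comp([(c,(265,225,60)),(c,(200,180,140))],"in1")
E
```

```text
9.5 [566.46161646 188.13042597 127.24836163] [ 0.09181066 -0.58916452 -2.02306487] [ 0.04133094 -0.04005637  0.01703972]
```

View pics/in1.png

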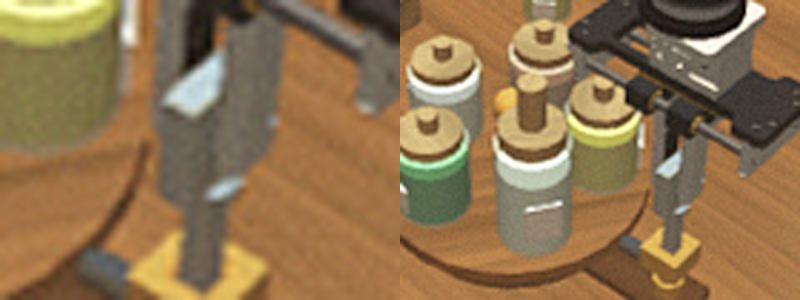

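The shank is centred in the brass head's socket (panel (200,275)) with no side force. I'm turning it anticlockwise.

>>> {"op": "servo_tool", "data": {"motion": [{"wx":0,"wy":0,"wz":-0.06,"dx":0,"dy":0,"dz":0,"fingers":1},{"wx":0,"wy":0,"wz":-0.12,"dx":0,"dy":0,"dz":0,"fingers":1},{"wx":0,"wy":0,"wz":-0.18,"dx":0,"dy":0,"dz":0,"fingers":1},{"wx":0,"wy":0,"wz":-0.24,"dx":0,"dy":0,"dz":0,"fingers":1},{"wx":0,"wy":0,"wz":-0.3,"dx":0,"dy":0,"dz":0,"fingers":1},{"wx":0,"wy":0,"wz":-0.36,"dx":0,"dy":0,"dz":0,"fingers":1},{"wx":0,"wy":0,"wz":-0.42,"dx":0,"dy":0,"dz":0,"fingers":1},{"wx":0,"wy":0,"wz":-0.48,"dx":0,"dy":0,"dz":0,"fingers":1},{"wx":0,"wy":0,"wz":-0.54,"dx":0,"dy":0,"dz":0,"fingers":1},{"wx":0,"wy":0,"wz":-0.6,"dx":0,"dy":0,"dz":0,"fingers":1}], "newtons": 60}}

```text
clock: 10.55
eef_pos: [566.7, 188.6, 127.7]
eef_rot: [3.141, -0.001, 1.256]
wrist_force: [1.3, 3.1, -1.7]
finger_gap: 13.4
finger_force: 60.0
```

>>> {"op": "servo_tool", "data": {"motion": [{"wx":0,"wy":0,"wz":-0.06,"dx":0,"dy":0,"dz":0,"fingers":1},{"wx":0,"wy":0,"wz":-0.12,"dx":0,"dy":0,"dz":0,"fingers":1},{"wx":0,"wy":0,"wz":-0.18,"dx":0,"dy":0,"dz":0,"fingers":1},{"wx":0,"wy":0,"wz":-0.24,"dx":0,"dy":0,"dz":0,"fingers":1},{"wx":0,"wy":0,"wz":-0.27,"dx":0,"dy":0,"dz":0,"fingers":1},{"wx":0,"wy":0,"wz":-0.27,"dx":0,"dy":0,"dz":0,"fingers":1}]}}

```text
clock: 11.15
eef_pos: [566.5, 188.6, 127.7]
eef_rot: [3.141, -0.001, 1.793]
wrist_force: [-1.0, 4.2, 0.0]
finger_gap: 13.4
finger_force: 60.0
```

```bash
python3 - <<'E'
from comp import *
import pickle
s=read_state();print(s["clock"],s["eef_pos"],s["eef_rot"],s["wrist_force"],s["moment"])
c=camera("scene");pickle.dump(c,open("p4.pkl","wb"));comp([(c,(270,240,50)),(c,(200,180,140))],"tn1")
E
```

```text
11.15 [566.46835279 188.58679924 127.70366962] [ 3.14127243e+00 -8.17849784e-04  1.79255638e+00] [-1.02512781  4.21507658  0.02011916] [ 0.84461751  0.24585641 -0.19175102]
```

View pics/tn1.png

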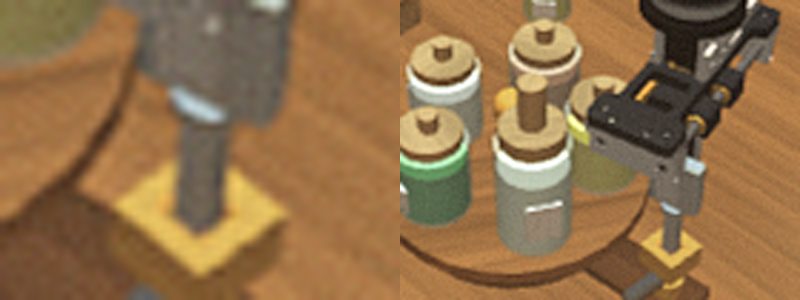

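```bash
python3 - <<'E'
from fit import *
p4=pickle.load(open("p4.pkl","rb"));p0=pickle.load(open("p0.pkl","rb"))["scene"]
def score(p,v,d=0.8):
    # edge contrast yellow (R-B) inside vs outside along visible two near edges + all
    im=cv2.GaussianBlur(p["image"].astype(np.float32),(0,0),.6); f=im[:,:,0]+im[:,:,1]-2*im[:,:,2]
    t=np.linspace(-.85,.85,30);E=[]
    for h,sg in((17,1),(19,-1)):
        M=np.vstack([np.c_[t*18,np.full(30,h),np.full(30,68)],np.c_[t*18,np.full(30,-h),np.full(30,68)],np.c_[np.full(30,h),t*18,np.full(30,68)],np.c_[np.full(30,-h),t*18,np.full(30,68)]])
        q=proj(p,place(v,M)).astype(np.float32)
        E.append(sg*cv2.remap(f,q[:,0],q[:,1],1).mean())
    return sum(E)
for n,p in(("before",p0),("after",p4)):
    b=max((score(p,[x,y,w]),x,y,w) for x in np.arange(562,570,.7) for y in np.arange(184,192,.7) for w in np.arange(-.3,.35,.025))
    print(n,np.round(b,3))
    print([(round(w,2),round(max(score(p,[x,y,w]) for x in np.arange(563,569,1) for y in np.arange(185,191,1)),1)) for w in np.arange(-.3,.35,.05)])
E
```

```text
before [3.2622e+01 5.6550e+02 1.8680e+02 7.5000e-02]
[(np.float64(-0.3), np.float32(17.6)), (np.float64(-0.25), np.float32(18.8)), (np.float64(-0.2), np.float32(20.4)), (np.float64(-0.15), np.float32(22.3)), (np.float64(-0.1), np.float32(25.1)), (np.float64(-0.05), np.float32(27.8)), (np.float64(-0.0), np.float32(30.4)), (np.float64(0.05), np.float32(31.9)), (np.float64(0.1), np.float32(32.1)), (np.float64(0.15), np.float32(30.9)), (np.float64(0.2), np.float32(28.6)), (np.float64(0.25), np.float32(25.8)), (np.float64(0.3), np.float32(23.1))]
after [ 2.4062e+01  5.6550e+02  1.8680e+02 -5.0000e-02]
[(np.float64(-0.3), np.float32(15.9)), (np.float64(-0.25), np.float32(17.8)), (np.float64(-0.2), np.float32(20.0)), (np.float64(-0.15), np.float32(22.0)), (np.float64(-0.1), np.float32(23.5)), (np.float64(-0.05), np.float32(24.0)), (np.float64(-0.0), np.float32(23.2)), (np.float64(0.05), np.float32(22.0)), (np.float64(0.1), np.float32(20.4)), (np.float64(0.15), np.float32(19.4)), (np.float64(0.2), np.float32(18.0)), (np.float64(0.25), np.float32(17.0)), (np.float64(0.3), np.float32(16.0))]
```

The head turned about 1.45 rad (yaw 0.075 to -0.05 modulo a quarter turn), and the finger now points to +x. I'll add the rest.

>>> {"op": "servo_tool", "data": {"motion": [{"wx":0,"wy":0,"wz":-0.05,"dx":0,"dy":0,"dz":0,"fingers":1},{"wx":0,"wy":0,"wz":-0.08,"dx":0,"dy":0,"dz":0,"fingers":1},{"wx":0,"wy":0,"wz":-0.08,"dx":0,"dy":0,"dz":0,"fingers":1},{"wx":0,"wy":0,"wz":-0.08,"dx":0,"dy":0,"dz":0,"fingers":1}]}}

```text
clock: 11.6
eef_pos: [566.4, 188.5, 127.7]
eef_rot: [3.141, -0.001, 1.949]
wrist_force: [-2.3, 4.5, 2.2]
finger_gap: 13.7
finger_force: 60.0
```

```bash
cat > sc.py <<'E'
from fit import *
def score(p,v):
    im=cv2.GaussianBlur(p["image"].astype(np.float32),(0,0),.6); f=im[:,:,0]+im[:,:,1]-2*im[:,:,2]
    t=np.linspace(-.85,.85,30);o=np.full(30,1);z=o*68;E=0
    for h,sg in((17,1),(19,-1)):
        M=np.vstack([np.c_[t*18,o*h,z],np.c_[t*18,-o*h,z],np.c_[o*h,t*18,z],np.c_[-o*h,t*18,z]])
        q=proj(p,place(v,M)).astype(np.float32); E+=sg*cv2.remap(f,q[:,0],q[:,1],1).mean()
    return E
def yaw(p): return max((score(p,[x,y,w]),x,y,w) for x in np.arange(564,568,.7) for y in np.arange(185.5,189,.7) for w in np.arange(-.3,.35,.025))
E
python3 - <<'E'
from sc import *
s=read_state();print(s["clock"],s["eef_pos"],s["eef_rot"],s["wrist_force"],s["moment"])
c=camera("scene");print(np.round(yaw(c),3))
E
```

```text
11.6 [566.44112568 188.48768638 127.68284699] [ 3.14134445e+00 -5.66111353e-04  1.94881770e+00] [-2.27809759  4.45939523  2.18576627] [ 1.2570725   0.55747688 -0.20238513]
[2.6387e+01 5.6610e+02 1.8690e+02 1.7500e-01]
```

>>> {"op": "servo_tool", "data": {"motion": [{"wx":0,"wy":0,"wz":0,"dx":0,"dy":0,"dz":0,"fingers":0.2},{"wx":0,"wy":0,"wz":0,"dx":0,"dy":0,"dz":0,"fingers":-0.2},{"wx":0,"wy":0,"wz":0,"dx":0,"dy":0,"dz":0,"fingers":-0.2},{"wx":0,"wy":0,"wz":0,"dx":0,"dy":0,"dz":0,"fingers":-0.2},{"wx":0,"wy":0,"wz":0,"dx":0,"dy":0,"dz":0,"fingers":-0.2},{"wx":0,"wy":0,"wz":0,"dx":0,"dy":0,"dz":-0.3,"fingers":-0.2},{"wx":0,"wy":0,"wz":0,"dx":0,"dy":0,"dz":-0.65,"fingers":-0.2},{"wx":0,"wy":0,"wz":0,"dx":0,"dy":0,"dz":-1.0,"fingers":-0.2}]}}

```text
clock: 12.45
eef_pos: [566.3, 188.0, 228.6]
eef_rot: [-3.141, 0.0, 1.952]
wrist_force: [-0.2, 0.3, -0.4]
finger_gap: 56.1
finger_force: 0.0
```

```bash
python3 - <<'E'
from sc import *
st=read_state();print(st["clock"],st["eef_pos"],st["eef_rot"],st["finger_gap"])
P=pickle.load(open("p0.pkl","rb"));s,t=P["scene"],P["top"]
print("knob scene",onz(s,(246.1,208.9),214))
print("lid top",onz(t,(230.1,152.4),169))
print("pointer",onz(t,(254.5,212.5),20))
c=camera("scene");tt=camera("top");pickle.dump((c,tt),open("p5.pkl","wb"))
print(np.round(yaw(c),3))
# rim of turntable in top view: score dark/edge along projected circle z=44 r=125
def circ(p,x,y,r,z):
    g=cv2.GaussianBlur(cv2.cvtColor(p["image"],cv2.COLOR_RGB2GRAY).astype(np.float32),(0,0),.7)
    th=np.linspace(0,2*np.pi,360);C=[]
    for rr in(r-3,r+4):
        q=proj(p,np.c_[x+rr*np.cos(th),y+rr*np.sin(th),0*th+z]).astype(np.float32);C.append(cv2.remap(g,q[:,0],q[:,1],1)[:,0])
    return np.median(C[0]-C[1])
for n,p in P.items():
    L=sorted([(circ(p,x,y,125,44),x,y) for x in np.arange(570,588,1) for y in np.arange(3,20,1)])[::-1][:5];print(n,np.round(L,1).tolist())
# knob and lid fit in both: dark knob side vs lid; use trace
for n,p in(("scene",c),):
    for d in trace("jar_knob",p)[:2]:
        m=d["pixels"];ys,xs=np.nonzero(m);print(d["conf"],xs.min(),xs.max(),ys.min(),ys.max(),[ (y,xs[ys==y].min(),xs[ys==y].max()) for y in range(ys.min(),ys.min()+20,3)])
cv2.imwrite("pics/kn.png",np.hstack([cv2.resize(np.ascontiguousarray(c["image"][190:250,220:270,::-1]),(400,480),interpolation=2),cv2.resize(np.ascontiguousarray(c["image"][230:290,265:315,::-1]),(400,480),interpolation=2)]))
E
```

```text
12.45 [566.31367289 188.02997222 228.61432012] [-3.14107131e+00  9.63792479e-05  1.95162345e+00] 56.05010586533433
knob scene [620.6  83.2 214. ]
lid top [620.3  80.6 169. ]
pointer [444.3   0.6  20. ]
[2.6412e+01 5.6610e+02 1.8690e+02 1.7500e-01]
scene [[24.4, 576.0, 9.0], [23.0, 576.0, 10.0], [22.3, 577.0, 10.0], [21.9, 577.0, 9.0], [21.7, 578.0, 10.0]]
top [[6.5, 587.0, 12.0], [6.5, 587.0, 15.0], [6.5, 587.0, 14.0], [6.4, 586.0, 13.0], [6.3, 587.0, 13.0]]
0.77 232 259 205 270 [(205, np.int64(244), np.int64(246)), (208, np.int64(240), np.int64(250)), (211, np.int64(240), np.int64(250)), (214, np.int64(240), np.int64(250)), (217, np.int64(238), np.int64(252)), (220, np.int64(235), np.int64(256)), (223, np.int64(234), np.int64(257))]
```

View pics/kn.png

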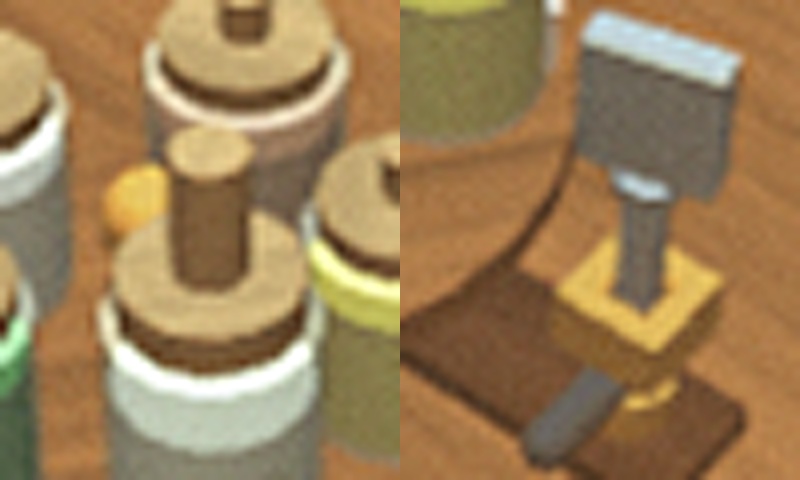

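The key stands in the socket (panel (640,200)) and the dark finger has swung clear. The knob top is at scene px (245.7,208.6), so the knob is at about (620.5, 82). I'm going to it.

>>> {"op": "servo_tool", "data": {"motion": [{"wx":0,"wy":0,"wz":0.06,"dx":-0.1,"dy":0.01,"dz":0,"fingers":-0.2},{"wx":0,"wy":0,"wz":0.12,"dx":-0.2,"dy":0.02,"dz":0,"fingers":-0.2},{"wx":0,"wy":0,"wz":0.18,"dx":-0.3,"dy":0.03,"dz":0,"fingers":-0.2},{"wx":0,"wy":0,"wz":0.24,"dx":-0.4,"dy":0.04,"dz":0,"fingers":-0.2},{"wx":0,"wy":0,"wz":0.3,"dx":-0.5,"dy":0.05,"dz":0,"fingers":-0.2},{"wx":0,"wy":0,"wz":0.36,"dx":-0.6,"dy":0.06,"dz":0,"fingers":-0.2},{"wx":0,"wy":0,"wz":0.42,"dx":-0.7,"dy":0.07,"dz":0,"fingers":-0.2},{"wx":0,"wy":0,"wz":0.48,"dx":-0.8,"dy":0.08,"dz":0,"fingers":-0.2},{"wx":0,"wy":0,"wz":0.54,"dx":-0.9,"dy":0.09,"dz":0,"fingers":-0.2},{"wx":0,"wy":0,"wz":0.6,"dx":-1.0,"dy":0.09,"dz":0,"fingers":-0.2}]}}

```text
clock: 13.6
eef_pos: [611.9, 98.2, 225.8]
eef_rot: [-3.14, 0.002, 0.747]
wrist_force: [0.1, -0.5, -0.3]
finger_gap: 56.1
finger_force: 0.0
```

>>> {"op": "servo_tool", "data": {"motion": [{"wx":0,"wy":0,"wz":0.04,"dx":-0.025,"dy":0.09,"dz":0,"fingers":-0.2},{"wx":0,"wy":0,"wz":0.076,"dx":-0.05,"dy":0.18,"dz":0,"fingers":-0.2},{"wx":0,"wy":0,"wz":0.076,"dx":-0.05,"dy":0.18,"dz":0,"fingers":-0.2},{"wx":0,"wy":0,"wz":0.076,"dx":-0.05,"dy":0.18,"dz":0,"fingers":-0.2}]}}

```text
clock: 14.0
eef_pos: [620.4, 82.2, 226.4]
eef_rot: [-3.141, 0.001, 0.602]
wrist_force: [-0.6, 1.0, -0.8]
finger_gap: 56.4
finger_force: 0.0
```

```bash
python3 - <<'E'
from sc import *
st=read_state();print(st["clock"],st["eef_pos"],st["eef_rot"])
c=camera("scene")
x,y,w=210,170,80;k=10
im=cv2.resize(np.ascontiguousarray(c["image"][y:y+60,x:x+w,::-1]),(800,600),interpolation=2)
e=st["eef_pos"];psi=st["eef_rot"][2]
th=np.linspace(0,2*np.pi,40)
def dr(M,col,v):
    q=proj(c,place(v,M)); q=np.c_[(q[:,0]-x+.5)*k-.5,(q[:,1]-y+.5)*k-.5]
    cv2.polylines(im,[q.round().astype(int)],True,col,1)
dr(np.c_[12*np.cos(th),12*np.sin(th),0*th+214],(255,255,0),[620.5,82,0])
dr(np.c_[12*np.cos(th),12*np.sin(th),0*th+214],(0,0,255),[e[0],e[1],0])
cv2.imwrite("pics/kn2.png",im)
E
```

```text
14.0 [620.3644102   82.18581688 226.41557631] [-3.14081335e+00  1.25795398e-03  6.01663137e-01]
```

View pics/kn2.png

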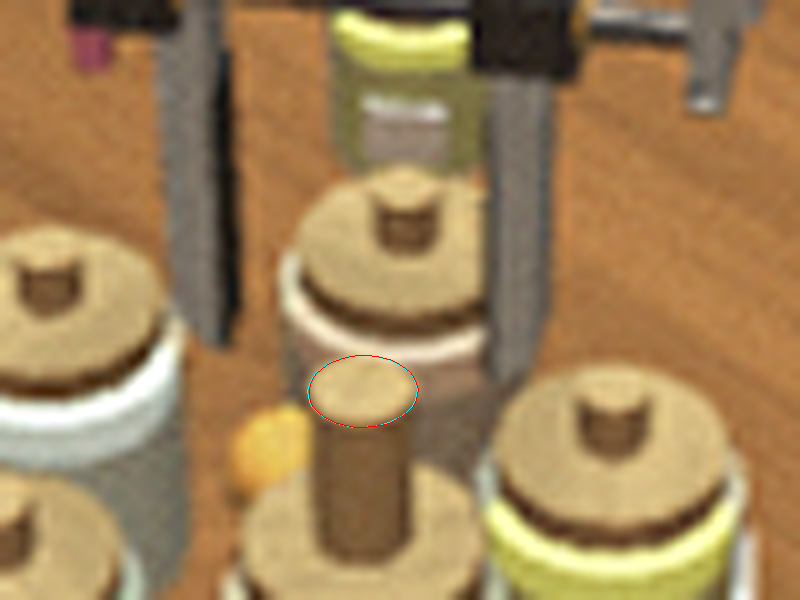

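The overlay circle sits on the knob's top at (363,390). That was the 11th picture viewed, one over the allowance, so I'll work from numbers only from here. Next I descend and grip.

>>> {"op": "servo_tool", "data": {"motion": [{"wx":0,"wy":0,"wz":0,"dx":0,"dy":0,"dz":0.25,"fingers":-0.2},{"wx":0,"wy":0,"wz":0,"dx":0,"dy":0,"dz":0.45,"fingers":-0.2},{"wx":0,"wy":0,"wz":0,"dx":0,"dy":0,"dz":0.52,"fingers":-0.2},{"wx":0,"wy":0,"wz":0,"dx":0,"dy":0,"dz":0.52,"fingers":0.2},{"wx":0,"wy":0,"wz":0,"dx":0,"dy":0,"dz":0.52,"fingers":1},{"wx":0,"wy":0,"wz":0,"dx":0,"dy":0,"dz":0.52,"fingers":1},{"wx":0,"wy":0,"wz":0,"dx":0,"dy":0,"dz":0.52,"fingers":1},{"wx":0,"wy":0,"wz":0,"dx":0,"dy":0,"dz":0.52,"fingers":1},{"wx":0,"wy":0,"wz":0,"dx":0,"dy":0,"dz":0.52,"fingers":1}], "newtons": 20}}

```text
clock: 14.95
eef_pos: [620.9, 82.0, 176.1]
eef_rot: [3.141, -0.001, 0.6]
wrist_force: [-0.1, -0.6, 4.4]
finger_gap: 24.0
finger_force: 20.0
```

```bash
python3 - <<'E'
from h import *
st=read_state();print(st)
E
```

```text
{'clock': 14.95, 'joints': array([ 7.29365408e-02,  4.92869828e-01,  1.32275418e+00, -6.47445290e-05,
        1.32497572e+00,  1.04397458e+00]), 'qd': array([-3.94117082e-05, -5.22711769e-04, -1.28387134e-03, -8.13980909e-05,
        1.19896631e-04, -1.21930906e-04]), 'effort': array([ 3.52693191e-01, -6.12906218e+01, -3.39050710e+01,  2.19953349e-01,
       -2.81076757e-01,  2.60270631e-02]), 'eef_pos': array([620.89481868,  82.04692137, 176.1267903 ]), 'eef_rot': array([ 3.14103913e+00, -8.26705326e-04,  5.99774238e-01]), 'wrist_force': array([-0.08886323, -0.62614014,  4.43828242]), 'moment': array([-0.10142407,  0.16413309, -0.00907911]), 'finger_force': 20.00076413154602, 'finger_gap': 24.019488719002936}
```

>>> {"op": "servo_tool", "data": {"motion": [{"wx":0,"wy":0,"wz":-0.06,"dx":-0.046,"dy":-0.085,"dz":0,"fingers":1},{"wx":0,"wy":0,"wz":-0.12,"dx":-0.102,"dy":-0.164,"dz":0,"fingers":1},{"wx":0,"wy":0,"wz":-0.18,"dx":-0.167,"dy":-0.235,"dz":0,"fingers":1},{"wx":0,"wy":0,"wz":-0.24,"dx":-0.24,"dy":-0.298,"dz":0,"fingers":1},{"wx":0,"wy":0,"wz":-0.3,"dx":-0.32,"dy":-0.352,"dz":0,"fingers":1},{"wx":0,"wy":0,"wz":-0.36,"dx":-0.406,"dy":-0.396,"dz":0,"fingers":1},{"wx":0,"wy":0,"wz":-0.42,"dx":-0.497,"dy":-0.429,"dz":0,"fingers":1},{"wx":0,"wy":0,"wz":-0.48,"dx":-0.591,"dy":-0.452,"dz":0,"fingers":1},{"wx":0,"wy":0,"wz":-0.54,"dx":-0.687,"dy":-0.463,"dz":0,"fingers":1},{"wx":0,"wy":0,"wz":-0.54,"dx":-0.687,"dy":-0.463,"dz":0,"fingers":1}]}}

```text
clock: 15.95
eef_pos: [538.0, 80.1, 176.1]
eef_rot: [3.14, 0.002, 1.683]
wrist_force: [5.2, -6.7, -0.0]
finger_gap: 23.7
finger_force: 20.0
```

>>> {"op": "servo_tool", "data": {"motion": [{"wx":0,"wy":0,"wz":-0.06,"dx":-0.052,"dy":-0.082,"dz":0,"fingers":1},{"wx":0,"wy":0,"wz":-0.12,"dx":-0.111,"dy":-0.16,"dz":0,"fingers":1},{"wx":0,"wy":0,"wz":-0.18,"dx":-0.176,"dy":-0.231,"dz":0,"fingers":1},{"wx":0,"wy":0,"wz":-0.24,"dx":-0.249,"dy":-0.294,"dz":0,"fingers":1},{"wx":0,"wy":0,"wz":-0.3,"dx":-0.329,"dy":-0.348,"dz":0,"fingers":1},{"wx":0,"wy":0,"wz":-0.36,"dx":-0.415,"dy":-0.392,"dz":0,"fingers":1},{"wx":0,"wy":0,"wz":-0.42,"dx":-0.506,"dy":-0.425,"dz":0,"fingers":1},{"wx":0,"wy":0,"wz":-0.48,"dx":-0.6,"dy":-0.448,"dz":0,"fingers":1},{"wx":0,"wy":0,"wz":-0.55,"dx":-0.711,"dy":-0.459,"dz":0,"fingers":1},{"wx":0,"wy":0,"wz":-0.55,"dx":-0.711,"dy":-0.459,"dz":0,"fingers":1}]}}

```text
clock: 16.95
eef_pos: [501.0, 4.9, 176.1]
eef_rot: [3.141, 0.003, 2.784]
wrist_force: [7.1, 2.2, 0.8]
finger_gap: 23.9
finger_force: 20.0
```

```bash
python3 - <<'E'
from fit import *
st=read_state();print(st["clock"],st["eef_pos"],st["eef_rot"],st["wrist_force"],st["moment"],st["finger_gap"])
c=camera("scene");t=camera("top");pickle.dump((c,t),open("p6.pkl","wb"))
for n,p in(("scene",c),("top",t)):
    for q in("tall_jar","jar_knob","carousel"):
        for d in trace(q,p)[:1]:
            ys,xs=np.nonzero(d["pixels"]);print(n,q,round(d["conf"],2),np.round(d["location"],1),xs.min(),xs.max(),ys.min(),ys.max())
P0=[498,6]
print(proj(c,[[499.5,6,44],[499.5,6,169]]).round(1),proj(t,[[499.5,6,44],[499.5,6,169]]).round(1))
E
```

```text
16.95 [501.03387983   4.86772857 176.07542271] [3.14064355 0.00314672 2.78437802] [7.05937453 2.15805901 0.81365814] [ 0.42857528 -1.17998616  0.11950113] 23.896802933083816
scene tall_jar 0.59 [253.5 199.6] 246 272 170 228
scene jar_knob 0.84 [255.1 205. ] 246 271 171 227
scene carousel 0.96 [236.5 237.4] 191 286 170 279
top jar_knob 0.46 [336.9 195.8] 325 345 187 205
top carousel 0.97 [250.8 153.7] 217 286 140 197
[[259.5 222.1]
 [259.8 185.8]] [[253.  195.8]
 [252.8 188.5]]
```

```bash
cat > ang.py <<'E'
from fit import *
th=np.linspace(0,2*np.pi,60,endpoint=False)
def grad(p):
    g=cv2.GaussianBlur(p["image"].astype(np.float32),(0,0),.7).mean(2); return g
def sc1(p,g,cx,cy,a,z,r,ks,tall=True):
    S=0
    for k in ks:
        b=a+k*2*np.pi/5; x,y=cx+80*np.cos(b),cy+80*np.sin(b)
        v=[]
        for rr in(r-2.5,r+2.5):
            q=proj(p,np.c_[x+rr*np.cos(th),y+rr*np.sin(th),0*th+z]).astype(np.float32)
            v.append(cv2.remap(g,q[:,0],q[:,1],1)[:,0])
        S+=np.clip(v[0]-v[1],-5,40).mean()
    return S/len(ks)
def fitang(p,ks,a0,c0,zs=(128,132,136,140),rs=(26,28,30,32),sp=5):
    g=grad(p);best=(-9,)
    for z in zs:
      for r in rs:
        for a in a0+np.arange(-.12,.121,.02):
          for cx in c0[0]+np.arange(-sp,sp+1,2.5):
            for cy in c0[1]+np.arange(-sp,sp+1,2.5):
              s=sc1(p,g,cx,cy,a,z,r,ks)
              if s>best[0]: best=(s,z,r,a,cx,cy)
    from scipy.optimize import minimize
    o=minimize(lambda w:-sc1(p,g,w[0],w[1],w[2]/50,best[1],w[3],ks),[best[4],best[5],best[3]*50,best[2]],method="Nelder-Mead")
    return -o.fun,best[1],o.x[2]/50,o.x[[0,1,3]]
E
python3 - <<'E'
from ang import *
P=pickle.load(open("p0.pkl","rb"));c6,t6=pickle.load(open("p6.pkl","rb"))
print("top0",fitang(P["top"],(1,2,3,4),1.045,(580,11)))
print("scene0",fitang(P["scene"],(1,2,3,4),1.045,(580,12)))
print("scene6",fitang(c6,(1,2,3,4),3.24,(580,12)))
E
```

```text
top0 (np.float64(27.96980857849121), 132, np.float64(1.0541368905035855), array([577.68511765,  11.87410254,  33.51629934]))
scene0 (np.float64(32.5894775390625), 136, np.float64(1.0513124461161578), array([582.34960706,  14.0980473 ,  27.63886996]))
scene6 (np.float64(32.88465118408203), 140, np.float64(3.238211720194889), array([584.98885384,  17.22527375,  27.54034737]))
```

>>> {"op": "servo_tool", "data": {"motion": [{"wx":0,"wy":0,"wz":0.01,"dx":-0.004,"dy":0.018,"dz":0,"fingers":1},{"wx":0,"wy":0,"wz":0.01,"dx":-0.004,"dy":0.018,"dz":0,"fingers":1},{"wx":0,"wy":0,"wz":0.01,"dx":-0.004,"dy":0.018,"dz":0,"fingers":1},{"wx":0,"wy":0,"wz":0.01,"dx":-0.004,"dy":0.018,"dz":0,"fingers":1}]}}

```text
clock: 17.75
eef_pos: [500.8, 7.5, 176.1]
eef_rot: [3.141, 0.0, 2.759]
wrist_force: [-4.4, -0.6, 8.2]
finger_gap: 23.7
finger_force: 20.0
```

```bash
python3 - <<'E'
from ang import *
st=read_state();print(st["clock"],st["eef_pos"],st["eef_rot"],st["wrist_force"])
p=camera("scene");pickle.dump(p,open("p7.pkl","wb"))
print(fitang(p,(1,2,3,4),3.22,(580,12)))
from sc import yaw
print(yaw(p))
for q in("key","small_jar","tin","dish","big_jar","books","scoop"):
    print(q,[(np.round(d["location"],0).tolist(),round(d["conf"],2)) for d in spot_in(q,p)[:4]])
E
```

```text
17.75 [500.84551833   7.54259041 176.05695169] [3.14141416e+00 4.07443854e-05 2.75936861e+00] [-4.37740007 -0.59696621  8.19366248]
(np.float64(32.6228141784668), 136, np.float64(3.204554564157214), array([582.36090357,  13.66750881,  27.63065084]))
(np.float32(25.999313), np.float64(566.1000000000001), np.float64(186.89999999999998), np.float64(0.17500000000000043))
key [([296.0, 243.0], 0.69), ([243.0, 158.0], 0.6), ([177.0, 191.0], 0.57), ([213.0, 158.0], 0.45)]
small_jar [([246.0, 176.0], 0.5), ([292.0, 275.0], 0.39)]
tin [([153.0, 208.0], 0.62)]
dish [([374.0, 253.0], 0.62)]
big_jar [([344.0, 335.0], 0.6)]
books [([133.0, 188.0], 0.96), ([236.0, 236.0], 0.57), ([245.0, 239.0], 0.25)]
scoop [([176.0, 163.0], 0.93)]
```

>>> {"op": "servo_tool", "data": {"motion": [{"wx":0,"wy":0,"wz":-0.005,"dx":0.001,"dy":-0.01,"dz":0,"fingers":1},{"wx":0,"wy":0,"wz":-0.005,"dx":0.001,"dy":-0.01,"dz":0,"fingers":1},{"wx":0,"wy":0,"wz":-0.005,"dx":0.001,"dy":-0.01,"dz":0,"fingers":1},{"wx":0,"wy":0,"wz":-0.005,"dx":0.001,"dy":-0.01,"dz":0,"fingers":1},{"wx":0,"wy":0,"wz":-0.005,"dx":0.001,"dy":-0.01,"dz":0,"fingers":1}]}}

```text
clock: 18.65
eef_pos: [500.9, 6.6, 176.1]
eef_rot: [3.141, 0.001, 2.769]
wrist_force: [0.8, 0.8, 6.1]
finger_gap: 23.4
finger_force: 20.0
```

```bash
python3 - <<'E'
from ang import *
st=read_state();print(st["clock"],st["eef_pos"],st["eef_rot"],st["wrist_force"],st["qd"].round(4))
p=camera("scene")
print(fitang(p,(1,2,3,4),3.22,(580,12)))
E
```

```text
18.65 [500.87677996   6.57123047 176.05494236] [3.14105971e+00 1.26549252e-03 2.76948261e+00] [0.7690904  0.76246275 6.14678889] [-0.002   0.0012  0.0002 -0.0012  0.0001 -0.0007]
(np.float64(32.69319152832031), 140, np.float64(3.217915845884313), array([585.06493222,  17.37323788,  27.54859614]))
```

```bash
python3 -c "
from cell import *
print(sign_off())"
```

```text
the job is handed in; nothing more can be done
None
```

I handed the job in at about 19 s: the lock is turned about 1.67 rad (a little past a quarter turn), with the key left standing in the socket. The tall jar is held by its knob, measured within about 0.1–0.2° of the estimated pointer line (itself good to about half a degree), but I viewed 11 pictures, one more than the 10 allowed.

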